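Clamp the screw carousel and present the red jar

ROBOT

A 7-joint arm with a two-finger parallel gripper is mounted at the origin on the work surface. World frame = base frame: x ahead of the robot, y to its left, z up, the work surface at z = 0. Lengths are in m, angles in rad, forces in N, time in s.
With the tool pointing down it reaches from about 0.35 to 0.9 m from the base axis. Payload 8.1 kg.
Tool frame: the origin (TCP) lies at the very end of the fingers, on their centre line; the grasp point (between the pads) lies 19 mm behind it; z points along the fingers, y is the direction in which the jaws open and shut (so a half turn about z gives the same grasp; the last joint's range is limited). The gripper opens to 92 mm and grips with 3 to 60 N. Pads are 19 mm wide; open, the fingers measure 130 mm over their backs; the gripper's body (75 mm by 190 mm) begins 47 mm behind the grasp point.
Start: joints at [-1.365, 0.434, 0.025, 1.573, -0.012, 1.134, -0.075], TCP at [0.19, 0.595, 0.227] pointing down, gripper open.
Joint ranges: [-2.62, 2.62], [-0.44, 2.09], [-1.27, 1.32], [0.08, 2.57], [-1.32, 4.46], [0.12, 2], [-2.74, 2.74]. Speed limits (rad/s): [2.22, 2.22, 3.01, 3.01, 3.14, 3.14, 3.14].

INTERFACE

Orientations are given as a rotation vector (axis times angle).
In Python, from cell import observe, get_image, sign_off gives the robot as it stands.
- The arm moves only by the tool arm_command, never from a script. Its argument "deltas" is a list of rows, each an object with "xyz": the shift along the tool's x, y, z in cm, a list of three; "turn": the turn about the tool's z in degrees; "jaw": the closure in counts, from 0 (fully open) to 255 (shut). A call has 1 to 5 rows; each row is the pose to reach, as a shift and turn from the pose measured when the call began, along the tool's axes at that moment; what a row does not reach only later rows make up. A row lasts 1/12 s, in which the tool goes at most 41.7 mm and 7.16 degrees, less where a joint would pass 70% of its speed; a pose out of reach is approached as far as the arm can. A call with a gripper value outside its range is refused whole. The fingers move at their own pace and stop on an object; "force" is the grip in N (left out, the last holds). Time passes only in rows, so rows that repeat a pose let the fingers close. It gives the time, the measured TCP pose, the force and the opening at its end, in the units of the state.
- observe(): the state, without advancing time (a new reading comes with each control period).
- get_image(name): name is "side" or "top" or "wrist"; returns a dict with "frame" (384x512x3 uint8, red, green, blue), "depth" (384x512 float32, m along the optical axis (not along the pixel's ray), 0 where there is no reading), "camera_matrix" (3x3 intrinsics, pixels), "cam_to_world" (4x4, takes a point from camera to world coordinates). Camera axes: x right, y up, looking along -z (the intrinsics and any distortion apply to the point x, -y, -z); pixel columns grow to the right and rows downward; lengths in m; the calibration is good to about 2 mm. The wrist camera is an equidistant fisheye: a pixel r from the principal point sees the ray r / f radians off the axis. A picture is of the moment at which its call begins.
- sign_off(): hands the job in, once; it reports no verdict.
The state is a dict: "clock": time; "joints": joint angles; "dq": joint speeds; "joint_efforts": joint torques, N m; "position": TCP position; "ee_rot": TCP orientation; "force": force on the tool from outside, world axes, zero at the start; "ft_torque": the same for the moment, N m; "width": opening from 0.0 (shut) to 1.0 (fully open).
Only numpy, scipy, OpenCV 4.12 (cv2) and the standard library are available. Lean on these libraries where they do the work, as an engineer would, in place of code of your own. Each camera call takes 0.05 s, during which the arm holds its last target.

TASK

Fasten the screw carousel's plywood board to the bench by cranking the blue clamp clockwise until its pad presses firmly on the board. Then turn the carousel, either way, until the jar with the red lid stands at the yellow arrow on the board, and hold the carousel still there for a colleague across the bench: finish with the gripper still holding it, do not let go. Do not drag the board out of place or knock anything else on the bench about.

Things in the scene. Friction and masses are not known exactly. Their poses are not given: they have to be found in the camera images.
- clamp: Blue C-shaped hold-down clamp bolted to the bench; it does not move. Origin on the bench top directly below its vertical screw and crank axis. Its post (34 mm square) stands 78 mm from the axis on the clamp's +y side; the arm reaches from it to the axis, top 115 mm above the bench. The board's tongue lies under the screw.
- clamp_axis (a point): Point on the clamp's vertical crank axis, 163 mm above the bench, level with crank_knob.
- crank_knob (a point): Grip point of the black upright knob at the end of the steel crank: a cylinder 20 mm in diameter, 133 to 183 mm above the bench, 55 mm out from the crank axis. Point 163 mm above the bench, always. The knob spins freely on the crank: pinched, it can be carried round without turning the gripper. Crank arm below: 18 mm wide, top at 132 mm; hub top 137 mm; nothing on the clamp is higher.
- clamp_crank (a joint): Crank angle, rad, growing clockwise seen from above (tightening). At 0 it is fully open and the knob lies on the clamp's +x. A turn lowers the pad 8 mm; the pad meets the board at about 7.9, then its spring (4 N/mm) is pressed up to a hard stop at 10.85 (about 15 N on the board). Needs 1 to 2 N at the knob, stays where left. Starts between 1.0 and 4.5.
- clamp_pad: Round black rubber pad, 34 mm in diameter, under the clamp's screw. Body origin: not on the pad but on the clamp's axis, 28 mm below the pad's face, so the pad's face is 28 mm above this origin. The board's top is 18 mm above the bench.
- board: Loose plywood board on the bench, 18 mm thick, x from -135 to +165 mm, y +-135 mm, plus a tongue 120 mm wide out to y = +205 mm whose end lies under the clamp pad. Origin on its underside, below the carousel's axis. Its +x is the front: the yellow arrow lies on it at x = 125 to 165 mm, pointing at the carousel's axis. With carousel 1.7 to 2.2 kg.
- turntable: Grey disc, 230 mm wide, on a vertical axis above the board's origin, with six fixed jars (50 mm wide, 30 mm gaps, lid tops 127 mm above bench) at 80 mm radius. Origin on the axis, 26 mm above the bench. Red-lidded jar on its +x; other lids white, black, grey. Starts 1.1 to 5.2 rad counter-clockwise of the front; turns either way (stops lie 2 rad past the front), resists 0.08 N m, stays where left.
- handle (a point): Middle of the wooden handle on the turntable's axis, 188 mm above the bench: an upright flat bar 70 mm long along the turntable's x, 14 mm thick along its y, from 165 to 207 mm above the bench, on an 18 mm post. Rigid with the turntable, same axes: it can be pinched from above across its thickness and twisted.
- red_jar (a point): Centre of the top of the red lid, 80 mm from the turntable's axis, 127 mm above the bench.
- front_spot (a point): Fixed to the board: where the centre of the red lid's top must be when the jar stands at the yellow arrow (80 mm from the axis on the board's +x, 127 mm above the bench).
- plug_tin: Bystander: small tin, 36 mm in diameter, 45 mm tall, standing on the board's corner at the front; origin under its centre.
- screwdriver: Bystander: orange-handled screwdriver, 200 mm long, lying beyond the board's front edge; origin under it.
- tape: Bystander: yellow tape measure 34 x 62 x 56 mm, standing beside the tongue of the board, on the side towards the robot; origin under its centre.
- drill: Bystander: cordless drill standing on its battery, about 205 mm tall and 250 mm long, at the left of the bench; origin under the battery.
- spot_lamp: Bystander: white spot lamp on a round 90 mm foot, 115 mm tall, at the right of the bench; origin under its foot.
- lamp_box: Bystander: cardboard box 120 x 130 x 150 mm, at the right of the bench; origin under its centre.
- bracket: Bystander: white L-shaped shelf bracket, 200 mm long, 133 mm tall, at the left of the bench; origin under its foot plate.

How it is judged:
On the way, in this order (a step that is already met when the one before it is completed fails the run):
1. the clamp is cranked down: its pad presses on the board with more than 6 N (contact force between clamp_pad and board above 6 N), for 0.2 s.
2. with the board clamped, the red jar is at the arrow and the carousel is held still by the gripper (contact force between clamp_pad and board above 6 N and horizontal distance between red_jar and front_spot below 0.014 m and angular speed of turntable below 0.08 rad/s and contact force between the fingers and turntable above 1 N), for 0.3 s.
At the end, for the whole second after the job is handed in: Pad presses the board with over 6 N; red lid within 14 mm (level) of the spot at the arrow; carousel still (under 0.08 rad/s), the fingers touching it with over 1 N; board flat and shifted under 25 mm, bystanders under 40 mm, tin upright (all of step 2 and distance of board from where it was at the start of the episode below 0.025 m and angle between board's own z axis and vertical below 0.05 rad and angle between plug_tin's own z axis and vertical below 0.2 rad and distance of each of plug_tin, screwdriver, tape, drill, spot_lamp, lamp_box, bracket from where it was at the start of the episode below 0.04 m); the arm keeps its last pose, push and grip.
It fails at once if a bystander is knocked away (moved 40 mm or more) (distance of any of plug_tin, screwdriver, tape, drill, spot_lamp, lamp_box, bracket from where it was at the start of the episode above 0.04 m).
It fails at once if the board is dragged 25 mm or more (distance of board from where it was at the start of the episode above 0.025 m).
It also fails if it takes over 64 s, if anything falls off the work surface, if the arm or the gripper's body presses on something with over 40 N, if the wrist force passes 120 N, or if a joint passes its speed limit or range.

## Working session

There is one attempt and no reset: what is moved stays moved. The work goes in short steps, Python scripts to look and compute and a tool call to move; the robot and the scene stay as the last step left them, time stands still between calls to the robot, and variables do not carry over. Pictures are saved under pics/ and viewed, and the job is handed in when it is done.

Besides the shell and the picture viewer there is one more tool, called after "Emit:" by a JSON object that holds its "fn" and its "kwargs", one argument or row to a line. arm_command: Moves the arm, as the interface text tells. Its arguments: {"type":"object","properties":{"deltas":{"type":"array","items":{"type":"object","properties":{"xyz":{"type":"array","items":{"type":"number"}},"turn":{"type":"number"},"jaw":{"type":"number"}}}},"force":{"type":"number"}},"required":["deltas"]}

```bash
mkdir -p pics; ls; python3 - <<'E'
from cell import observe,get_image
import cv2,numpy as np
print(observe())
for n in ["side","top","wrist"]:
    d=get_image(n); np.savez(f"pics/{n}0.npz",**d)
    cv2.imwrite(f"pics/{n}0.png",d["frame"][:,:,::-1]); print(n,d["camera_matrix"],d["cam_to_world"])
E
```

```text
pics
{'clock': 0.0, 'joints': array([-1.36459614,  0.43521858,  0.02495185,  1.57411406, -0.01160132,
        1.13397593, -0.07511601]), 'dq': array([-0.00210002,  0.00191156, -0.00059209, -0.00085281,  0.00090244,
        0.0007952 ,  0.00138463]), 'joint_efforts': array([ 1.15215862e-03, -6.67842507e+01,  9.85489525e-01, -3.14457893e+01,
       -6.04630122e-02,  4.29915916e-02,  1.34364213e-04]), 'position': array([0.1898338 , 0.5949329 , 0.22594089]), 'ee_rot': array([-4.83224797e-01, -3.10409452e+00,  2.46167460e-03]), 'force': array([-0.62261661, -0.13994304, -0.23913098]), 'ft_torque': array([-0.01302929, -0.00185161, -0.03184714]), 'width': 0.9971448642890471}
side [[376.6520897    0.         257.93567958]
 [  0.         376.6520897  186.86244017]
 [  0.           0.           1.        ]] [[ 0.94004238  0.20039801 -0.27597274  0.20647225]
 [-0.34051148  0.50568887 -0.79267313 -1.10558699]
 [-0.01929377  0.83911823  0.54360679  0.88737855]
 [ 0.          0.          0.          1.        ]]
top [[457.56215628   0.         260.93911963]
 [  0.         457.56215628 198.98318817]
 [  0.           0.           1.        ]] [[-0.00436398  0.98907064 -0.14737786  0.37508788]
 [-0.99985259 -0.00186837  0.01706757  0.00284572]
 [ 0.01660568  0.14743062  0.98893299  1.51648541]
 [ 0.          0.          0.          1.        ]]
wrist [[297.31863964   0.         256.94122702]
 [  0.         297.31863964 192.60436146]
 [  0.           0.           1.        ]] [[ 3.02915520e-01 -9.12375954e-01 -2.75340347e-01  1.14759753e-01]
 [ 9.53017021e-01  2.89735690e-01  8.83843202e-02  6.18425918e-01]
 [-8.63802954e-04 -2.89177019e-01  9.57275251e-01  3.83209274e-01]
 [ 0.00000000e+00  0.00000000e+00  0.00000000e+00  1.00000000e+00]]
```

View pics/side0.png

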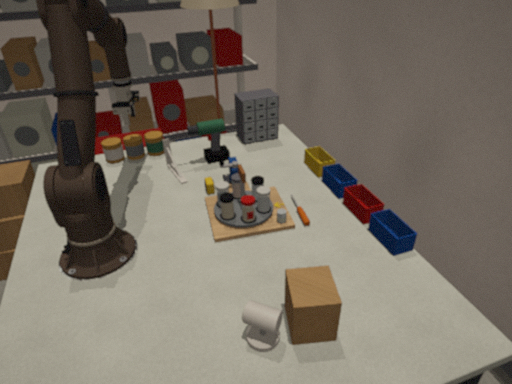

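View pics/top0.png

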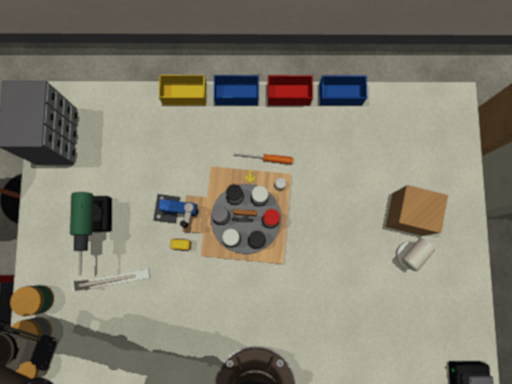

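The top view shows the board centred near pixel (246,215), the arrow at (250,177), the red lid at (271,218), and the clamp at (175–190,210) with its crank knob near (187,215). I'll enlarge that area.

```bash
python3 - <<'E'
import cv2
a=cv2.imread("pics/top0.png")[150:275,145:305]
cv2.imwrite("pics/topz.png",cv2.resize(a,None,fx=4.8,fy=4.8,interpolation=cv2.INTER_CUBIC))
a=cv2.imread("pics/side0.png")[145:245,190:320]
cv2.imwrite("pics/sidez.png",cv2.resize(a,None,fx=6,fy=6,interpolation=cv2.INTER_CUBIC))
E
```

```text
(no output)
```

View pics/topz.png

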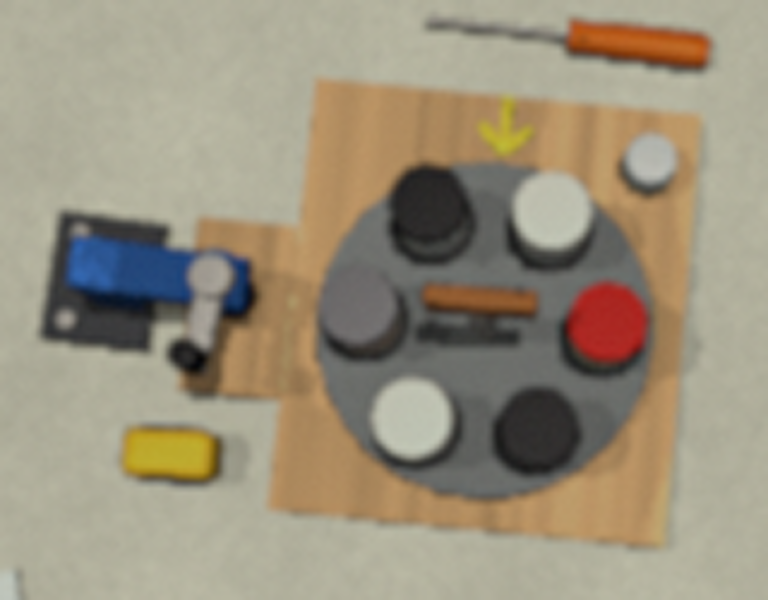

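View pics/sidez.png

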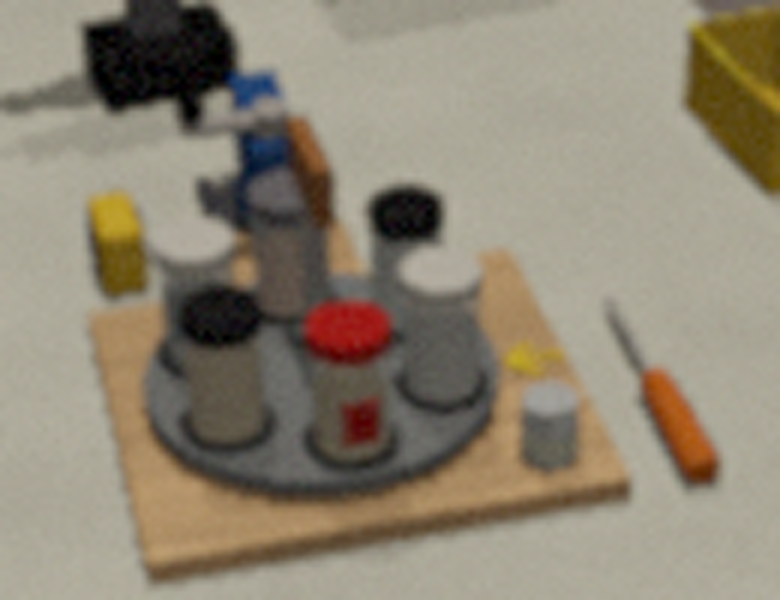

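The zoom shows the knob at (187,355) in the zoomed image, the hub at (212,275), the handle at (480,299), the red lid at (606,322) and the arrow at (505,128). Next I'll measure these with masks and rays.

```bash
cat > h.py <<'E'
import numpy as np,cv2
def ray(d,u,v):
    K=d["camera_matrix"];T=d["cam_to_world"]
    r=T[:3,:3]@np.array([(u-K[0,2])/K[0,0],-(v-K[1,2])/K[1,1],-1.0]); return T[:3,3],r
def onz(d,u,v,z):
    o,r=ray(d,u,v); return o+r*(z-o[2])/r[2]
def proj(d,p):
    K=d["camera_matrix"];T=d["cam_to_world"]
    c=T[:3,:3].T@(np.array(p)-T[:3,3]); c=c/-c[2]
    return np.array([K[0,2]+K[0,0]*c[0],K[1,2]-K[1,1]*c[1]])
def hsv(d): return cv2.cvtColor(d["frame"],cv2.COLOR_RGB2HSV)
def blobs(m,box,amin=8):
    x0,y0,x1,y1=box; mm=np.zeros(m.shape,np.uint8); mm[y0:y1,x0:x1]=m[y0:y1,x0:x1]*1
    n,l,s,c=cv2.connectedComponentsWithStats(mm)
    return [(tuple(c[i].round(2)),int(s[i,4]),l==i) for i in range(1,n) if s[i,4]>=amin]
E
python3 - <<'E'
from h import *
d=dict(np.load("pics/top0.npz"));H=hsv(d);h,s,v=H[...,0].astype(int),H[...,1].astype(int),H[...,2].astype(int)
box=(145,150,305,275)
def show(name,m,z,bx=box,am=10):
    for c,a,mm in blobs(m,bx,am):
        dz=d["depth"][mm]; dd=np.median(dz); o,r=ray(d,*c)
        print(name,c,a,"xy@z",onz(d,*c,z).round(4),"depthpt",(o+r*dd).round(4))
show("red",((h<8)|(h>172))&(s>170),.127)
show("yellow",(h>22)&(h<34)&(s>140),.018,(235,165,265,190),4)
bb=(228,205,262,222)
m=((h<15))&(s>110)&(v>50); show("handle",m,.207,bb)
for c,a,mm in blobs(m,bb,20):
    y,x=np.where(mm); r=cv2.minAreaRect(np.c_[x,y].astype(np.float32)); p=cv2.boxPoints(r)
    print(r,[onz(d,*q,.207)[:2].round(4) for q in p])
show("blue",(h>100)&(h<125)&(s>120),.115,(145,190,205,230))
show("knob",(v<45),.183,(172,215,200,232),6)
print("hub",onz(d,145+212/4.8,150+275/4.8,.137))
# crank pixels
for (x,y) in [(187,355),(212,275)]:
    u,w=145+x/4.8,150+y/4.8; print(d["depth"][int(w)-2:int(w)+3,int(u)-2:int(u)+3].round(3))
# disc lids
for n,x,y in [("blk1",430,200),("wht1",551,208),("wht2",412,418),("blk2",537,428),("gry",360,310),("red",606,322)]:
    print(n,onz(d,145+x/4.8,150+y/4.8,.127))
E
```

```text
red (np.float64(271.09), np.float64(217.01)) 198 xy@z [ 0.5264 -0.0519  0.127 ] depthpt [ 0.5264 -0.0519  0.1276]
yellow (np.float64(249.87), np.float64(177.07)) 68 xy@z [0.6723 0.0136 0.018 ] depthpt [0.6721 0.0136 0.0193]
handle (np.float64(244.61), np.float64(212.21)) 119 xy@z [0.5318 0.0274 0.207 ] depthpt [0.5319 0.0275 0.2061]
((244.47970581054688, 212.28427124023438), (23.226537704467773, 5.2010345458984375), 4.085616588592529) [array([0.5266, 0.0617]), array([0.5416, 0.0607]), array([ 0.5366, -0.0061]), array([ 0.5216, -0.005 ])]
blue (np.float64(170.96), np.float64(206.28)) 306 xy@z [0.5618 0.2559 0.115 ] depthpt [0.5618 0.256  0.1145]
blue (np.float64(194.31), np.float64(210.17)) 35 xy@z [0.5495 0.184  0.115 ] depthpt [0.5498 0.1843 0.1123]
knob (np.float64(183.97), np.float64(224.21)) 29 xy@z [0.4999 0.2045 0.183 ] depthpt [0.5001 0.2048 0.1809]
hub [0.555607   0.19682218 0.137     ]
[[1.331 1.333 1.336 1.337 1.342]
 [1.33  1.331 1.339 1.339 1.334]
 [1.335 1.336 1.332 1.337 1.335]
 [1.329 1.333 1.336 1.335 1.332]
 [1.331 1.334 1.331 1.331 1.344]]
[[1.39  1.391 1.389 1.383 1.385]
 [1.394 1.39  1.391 1.388 1.388]
 [1.387 1.387 1.388 1.388 1.392]
 [1.386 1.385 1.386 1.387 1.387]
 [1.389 1.39  1.385 1.388 1.389]]
blk1 [0.60505916 0.05982264 0.127     ]
wht1 [ 0.59973775 -0.01768119  0.127     ]
wht2 [0.46562311 0.07059998 0.127     ]
blk2 [ 0.45905876 -0.00827912  0.127     ]
gry [0.53427945 0.10398181 0.127     ]
red [ 0.52621408 -0.05238309  0.127     ]
```

Measurements agree with the given sizes:

| Item | Measured |
|---|---|
| Crank axis | (0.5556, 0.197) |
| Knob | (0.500, 0.2045), radius 56 mm |
| Crank angle | about 3.19 rad |
| Carousel centre | (0.5318, 0.0268) |
| Red jar bearing | −94° |
| Front bearing | −5.4° |

So I crank about 413° clockwise, then turn the carousel about +88.5° counter-clockwise. First I lift and travel.

Emit:
{"fn": "arm_command", "kwargs": {
  "deltas": [
    {"xyz": [0,0,-4],"turn": 7},
    {"xyz": [-3,-2,-7],"turn": 14},
    {"xyz": [-6.5,-4.3,-7.5],"turn": 21},
    {"xyz": [-10,-6.6,-7.5],"turn": 28},
    {"xyz": [-13.3,-8.9,-7.5],"turn": 35}
  ],
  "force": 25
}}

```text
schema error: expected keys xyz, turn, jaw
```

```bash
cat >> h.py <<'E'
from scipy.spatial.transform import Rotation as Ro
def tool(s,p,jaw=None):
    "deltas (cm, deg) to reach world point p with jaw axis at angle jaw deg (mod 180)"
    R=Ro.from_rotvec(s["ee_rot"]).as_matrix(); x=R.T@(np.array(p)-s["position"])*100
    cur=np.degrees(np.arctan2(R[1,1],R[0,1])); t=0
    if jaw is not None: t=-((jaw-cur+90)%180-90)
    return x.round(2),round(t,1),round(cur,1)
E
python3 - <<'E'
from h import *; from cell import observe
s=observe(); print(s["clock"],s["position"],s["ee_rot"],s["joints"]); print(tool(s,[.5,.2045,.25],-4))
E
```

```text
0.15 [0.1898681  0.59506178 0.22611506] [-4.83258879e-01 -3.10411030e+00  1.86953518e-03] [-1.36460355  0.43507559  0.02497865  1.57389418 -0.01161873  1.13396162
 -0.07511394]
(array([-41.42, -27.78,  -2.35]), np.float64(76.3), np.float64(72.3))
```

Emit:
{"fn": "arm_command", "kwargs": {
  "deltas": [
    {"xyz": [0,0,-4],"turn": 7,"jaw": 60},
    {"xyz": [-3,-2,-7],"turn": 14,"jaw": 60},
    {"xyz": [-6.5,-4.3,-7.5],"turn": 21,"jaw": 60},
    {"xyz": [-10,-6.6,-7.5],"turn": 28,"jaw": 60},
    {"xyz": [-13.3,-8.9,-7.5],"turn": 35,"jaw": 60}
  ],
  "force": 25
}}

```text
clock: 0.57
position: [0.2883, 0.4718, 0.302]
ee_rot: [1.402, 2.811, 0.001]
force: [0.8, -0.3, -0.6]
width: 0.77
```

```bash
python3 - <<'E'
from h import *; from cell import observe
s=observe(); print(s["clock"],s["position"],s["ee_rot"],s["joints"]); print(tool(s,[.5,.2045,.25],-4))
E
```

```text
0.5667 [0.28826276 0.47181838 0.30199437] [1.40170872e+00 2.81132925e+00 7.07555517e-04] [-1.27284057  0.25978377  0.19813888  1.64838404 -0.0533232   1.2382711
 -0.41803397]
(array([-34.09,   0.82,   5.2 ]), np.float64(41.0), np.float64(37.0))
```

Emit:
{"fn": "arm_command", "kwargs": {
  "deltas": [
    {"xyz": [-4,0.1,0],"turn": 7,"jaw": 60},
    {"xyz": [-8,0.2,0],"turn": 14,"jaw": 60},
    {"xyz": [-12,0.3,0],"turn": 21,"jaw": 60},
    {"xyz": [-16,0.4,0],"turn": 28,"jaw": 60},
    {"xyz": [-20,0.5,0],"turn": 35,"jaw": 60}
  ]
}}

```text
clock: 0.98
position: [0.4133, 0.3132, 0.302]
ee_rot: [-2.189, -2.253, -0.001]
force: [1.5, 1.0, 0.7]
width: 0.763
```

```bash
python3 - <<'E'
from h import *; from cell import observe
s=observe(); print(s["clock"],s["position"],s["ee_rot"],s["joints"]); print(tool(s,[.5,.2045,.23],-4))
E
```

```text
0.9833 [0.41334804 0.31323563 0.30202384] [-2.18896279e+00 -2.25318775e+00 -9.44083167e-04] [-1.07631402  0.20083575  0.39726368  1.73803594 -0.0825974   1.21852033
 -0.62881707]
(array([-11.12,   8.35,   7.2 ]), np.float64(5.7), np.float64(1.7))
```

Emit:
{"fn": "arm_command", "kwargs": {
  "deltas": [
    {"xyz": [-3,2.2,0.5],"turn": 2,"jaw": 60},
    {"xyz": [-6,4.5,2],"turn": 4,"jaw": 60},
    {"xyz": [-8.8,6.6,4],"turn": 5.7,"jaw": 60},
    {"xyz": [-11.1,8.35,5.5],"turn": 5.7,"jaw": 60},
    {"xyz": [-11.1,8.35,6.5],"turn": 5.7,"jaw": 60}
  ]
}}

```text
clock: 1.4
position: [0.5029, 0.1981, 0.2358]
ee_rot: [2.305, 2.13, -0.002]
force: [-0.2, -2.0, 0.4]
width: 0.766
```

```bash
python3 - <<'E'
from h import *; from cell import observe,get_image
d=get_image("wrist"); cv2.imwrite("pics/w1.png",d["frame"][:,:,::-1]); np.savez("pics/w1.npz",**d)
d=get_image("top"); cv2.imwrite("pics/t1.png",cv2.resize(d["frame"][150:275,145:305,::-1],None,fx=4.8,fy=4.8)); np.savez("pics/t1.npz",**d)
s=observe(); print(s["clock"],s["position"],s["ee_rot"],s["joints"]); print(tool(s,[.5,.2045,.149],-4))
E
```

```text
1.5 [0.49940827 0.20316711 0.23523514] [-2.30085685 -2.13793195  0.00470055] [-0.85358657  0.30039318  0.47828191  1.79763003 -0.15437766  1.08366089
 -0.39401455]
(array([0.15, 0.07, 8.62]), np.float64(-0.2), np.float64(-4.2))
```

View pics/w1.png

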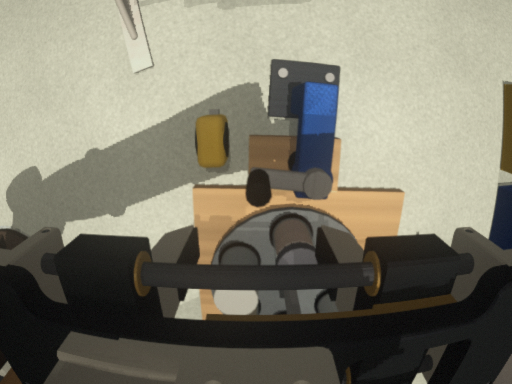

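The wrist view shows the knob at about (259,188), its top face near (259,183), and the hub at (317,183). I'll cross-check with fisheye rays.

```bash
cat >> h.py <<'E'
def fray(d,u,v):
    K=d["camera_matrix"];T=d["cam_to_world"]; a,b=(u-K[0,2])/K[0,0],(v-K[1,2])/K[1,1]
    th=np.hypot(a,b); k=np.sin(th)/max(th,1e-9)
    return T[:3,3],T[:3,:3]@np.array([a*k,-b*k,-np.cos(th)])
def fonz(d,u,v,z):
    o,r=fray(d,u,v); return o+r*(z-o[2])/r[2]
E
python3 - <<'E'
from h import *
d=dict(np.load("pics/w1.npz"));H=hsv(d);v=H[...,2].astype(int)
for c,a,m in blobs(v<35,(235,160,285,215),30):
    y,x=np.where(m);print(c,a,x.min(),x.max(),y.min(),y.max())
print(d["depth"][170:208:4,245:275:3].round(3))
for p in [(259,180),(259,190),(259,196)]: print(p,fonz(d,*p,.183),fonz(d,*p,.133))
print("hub",fonz(d,317,183,.137))
a=cv2.resize(d["frame"][150:220,230:350,::-1],None,fx=6,fy=6);cv2.imwrite("pics/w1z.png",a)
E
```

```text
[[0.402 0.385 0.268 0.263 0.26  0.26  0.27  0.27  0.27  0.27 ]
 [0.404 0.385 0.254 0.246 0.247 0.246 0.251 0.258 0.268 0.269]
 [0.405 0.251 0.24  0.234 0.233 0.232 0.237 0.243 0.269 0.27 ]
 [0.408 0.235 0.228 0.223 0.222 0.221 0.223 0.229 0.241 0.27 ]
 [0.405 0.222 0.22  0.219 0.217 0.219 0.219 0.219 0.227 0.273]
 [0.391 0.219 0.22  0.22  0.22  0.22  0.22  0.218 0.219 0.392]
 [0.221 0.22  0.221 0.221 0.221 0.221 0.22  0.22  0.219 0.392]
 [0.394 0.221 0.222 0.221 0.222 0.223 0.222 0.221 0.221 0.395]
 [0.397 0.223 0.223 0.222 0.223 0.222 0.223 0.223 0.225 0.396]
 [0.398 0.399 0.399 0.223 0.223 0.223 0.223 0.399 0.399 0.399]]
(259, 180) [0.50584354 0.22178575 0.183     ] [0.50528292 0.20887119 0.133     ]
(259, 190) [0.50526765 0.2142131  0.183     ] [0.50456975 0.19949331 0.133     ]
(259, 196) [0.50491724 0.20959809 0.183     ] [0.50413581 0.19377814 0.133     ]
hub [0.55737638 0.2031761  0.137     ]
```

View pics/w1z.png

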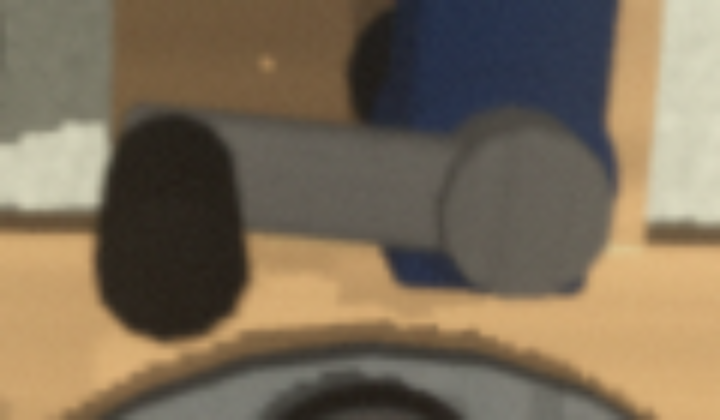

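The wrist and top views differ by about 5 mm, but the arm was still settling when the picture was taken. I'll retake it now that it is still.

```bash
python3 - <<'E'
from h import *; from cell import observe,get_image
d=get_image("wrist"); np.savez("pics/w2.npz",**d)
s=observe(); print(s["clock"],s["position"],s["dq"].round(3))
a=cv2.resize(d["frame"][140:240,220:360,::-1],None,fx=5.5,fy=5.5);cv2.imwrite("pics/w2z.png",a)
m=(np.abs(d["depth"]-.221)<.006)&(hsv(d)[...,2]<60)
for c,a,mm in blobs(m,(235,170,290,225),40):
    y,x=np.where(mm);(cx,cy),r=cv2.minEnclosingCircle(np.c_[x,y].astype(np.float32));print(c,a,cx,cy,r,fonz(d,*c,.183),fonz(d,cx,cy,.183))
E
```

```text
1.55 [0.49928513 0.20476745 0.23632123] [-0.025 -0.02  -0.016 -0.026  0.002  0.011 -0.004]
(np.float64(263.81), np.float64(199.52)) 507 263.81817626953125 199.74545288085938 13.305182456970215 [0.50455963 0.21191085 0.183     ] [0.50455421 0.21173489 0.183     ]
```

View pics/w2z.png

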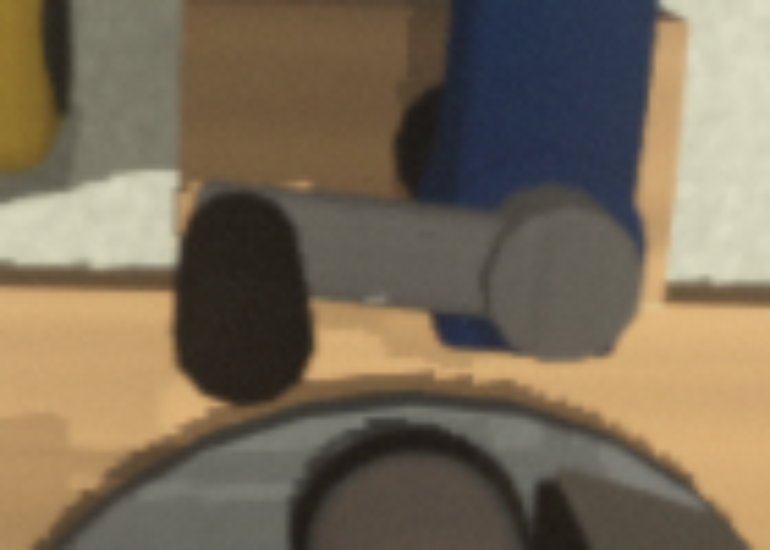

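```bash
python3 - <<'E'
from h import *; from cell import observe,get_image
d=get_image("wrist"); np.savez("pics/w3.npz",**d)
s=observe(); print(s["clock"],s["position"],s["ee_rot"],s["dq"].round(3))
print(d["cam_to_world"].round(4))
a=cv2.resize(d["frame"][140:240,220:360,::-1],None,fx=5.5,fy=5.5);cv2.imwrite("pics/w3z.png",a)
m=(np.abs(d["depth"]-.221)<.003)&(hsv(d)[...,2]<60)
for c,a,mm in blobs(m,(235,170,290,225),40):
    y,x=np.where(mm);print(c,a,x.min(),x.max(),y.min(),y.max(),fonz(d,*c,.183))
T=d["cam_to_world"];print("cam rel tool",Ro.from_rotvec(s["ee_rot"]).as_matrix().T@(T[:3,3]-s["position"]))
w=dict(np.load("pics/wrist0.npz"));T=w["cam_to_world"];print("cam rel tool at start",Ro.from_rotvec([-4.83224797e-01, -3.10409452e+00,  2.46167460e-03]).as_matrix().T@(T[:3,3]-np.array([0.1898338 , 0.5949329 , 0.22594089])))
sd=dict(np.load("pics/side0.npz"))
for n,p in [("topknob",(.5,.2045,.183)),("wristknob",(.5045,.2117,.183)),("tophub",(.5556,.197,.137)),("wristhub",(.557,.2035,.137))]: print(n,proj(sd,p),proj(sd,np.array(p)-[0,0,.05]))
a=cv2.resize(sd["frame"][150:200,205:255,::-1],None,fx=12,fy=12,interpolation=cv2.INTER_CUBIC);cv2.imwrite("pics/s0z.png",a)
E
```

```text
1.6 [0.49946475 0.20569733 0.23706358] [-2.29651741e+00 -2.14245894e+00 -1.61905180e-04] [-0.014 -0.014 -0.004 -0.015  0.001  0.     0.002]
[[ 0.9976  0.0665  0.0214  0.5045]
 [-0.0698  0.9551  0.2879  0.2822]
 [-0.0013 -0.2887  0.9574  0.3935]
 [ 0.      0.      0.      1.    ]]
(np.float64(263.97), np.float64(199.26)) 325 253 276 190 210 [0.50463163 0.21341547 0.183     ]
cam rel tool [ 0.07680719 -0.0003936  -0.15636277]
cam rel tool at start [ 0.07864197 -0.00068592 -0.15727794]
topknob [218.68028986 154.20534113] [219.61541186 165.1172334 ]
wristknob [219.30485112 153.22205855] [220.2246956  164.10199392]
tophub [233.21256614 162.5955345 ] [233.8745589  173.12156727]
wristhub [233.08222915 161.81145112] [233.7441429  172.31391642]
```

View pics/w3z.png

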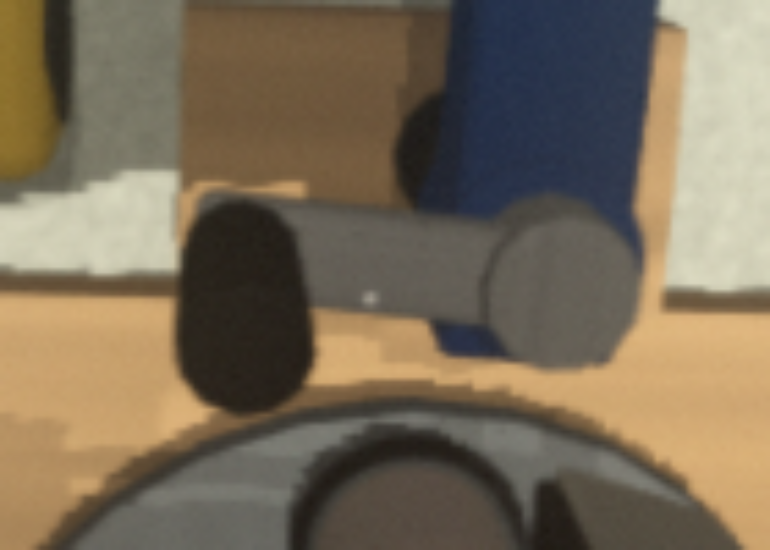

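View pics/s0z.png

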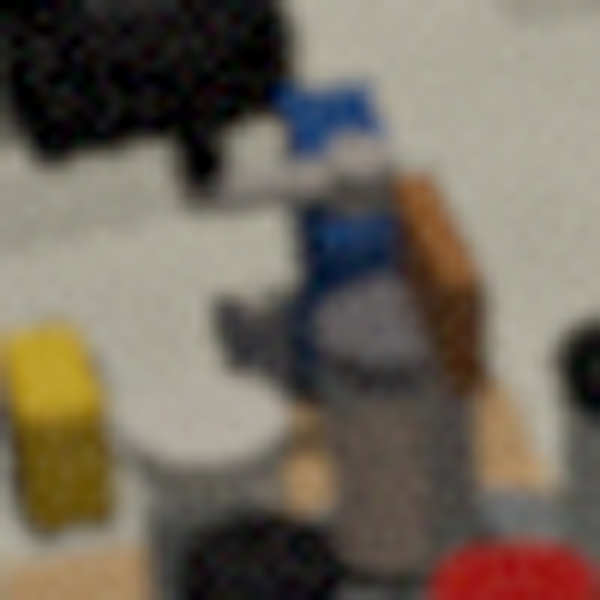

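```bash
python3 - <<'E'
from h import *; from cell import observe
d=dict(np.load("pics/w3.npz"))
k=fonz(d,264,199.6,.183);hb=fonz(d,321.8,192,.137);print(k,hb,np.hypot(*(k-hb)[:2]),np.degrees(np.arctan2(*(k-hb)[1::-1])))
# projection of TCP in wrist
s=observe();T=d["cam_to_world"]
for q in (s["position"],s["position"]+[0,0,-.054]):
    c=T[:3,:3].T@(q-T[:3,3]);th=np.arctan2(np.hypot(c[0],c[1]),-c[2]);u=np.array([c[0],-c[1]])/np.hypot(c[0],c[1])*th*297.3+[256.9,192.6];print("tcp px",u)
print(s["clock"],s["position"]);print(tool(s,[.503,.209,.149],-4))
t=dict(np.load("pics/t1.npz"))
# handle check in both views
m=(hsv(d)[...,0]<15)&(hsv(d)[...,1]>110)
E
python3 - <<'E'
import cv2;a=cv2.imread("pics/t1.png");print(a.shape)
E
```

```text
[0.50463723 0.21314799 0.183     ] [0.55796814 0.20156712 0.137     ] 0.05457382760529945 167.74836638145175
tcp px [257.83915306 241.07554879]
tcp px [257.72171695 209.4543705 ]
1.6 [0.49946475 0.20569733 0.23706358]
(array([0.35, 0.33, 8.81]), np.float64(0.0), np.float64(-4.0))
(600, 768, 3)
```

View pics/t1.png

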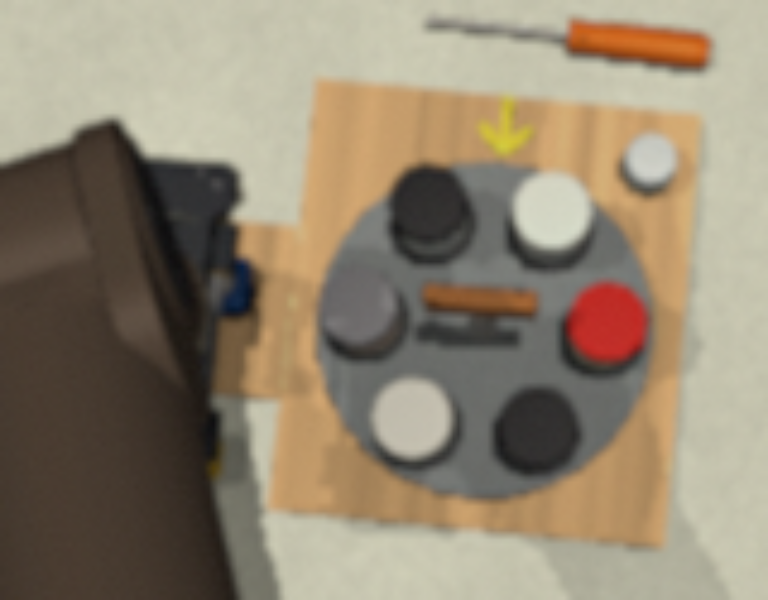

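The top view shows the arm over the clamp and the carousel undisturbed. The knob estimate is (0.503, 0.209), with about 170–172° bearing from the hub. I'll descend there.

Emit:
{"fn": "arm_command", "kwargs": {
  "deltas": [
    {"xyz": [0.35,0.3,2],"turn": 0,"jaw": 60},
    {"xyz": [0.35,0.3,4.5],"turn": 0,"jaw": 60},
    {"xyz": [0.35,0.3,7],"turn": 0,"jaw": 60},
    {"xyz": [0.35,0.3,8.5],"turn": 0,"jaw": 60},
    {"xyz": [0.35,0.3,8.8],"turn": 0,"jaw": 60}
  ]
}}

```text
clock: 2.02
position: [0.5008, 0.2104, 0.1474]
ee_rot: [-2.292, -2.145, 0.004]
force: [0.6, -0.2, 0.1]
width: 0.763
```

Emit:
{"fn": "arm_command", "kwargs": {
  "deltas": [
    {"xyz": [0,0,0],"turn": 0,"jaw": 120},
    {"xyz": [0,0,0],"turn": 0,"jaw": 160},
    {"xyz": [0,0,0],"turn": 0,"jaw": 185}
  ],
  "force": 10
}}

```text
clock: 2.27
position: [0.5013, 0.2114, 0.1488]
ee_rot: [-2.291, -2.146, 0.001]
force: [0.2, 0.0, -0.8]
width: 0.595
```

```bash
python3 - <<'E'
from h import *; from cell import observe,get_image
s=observe(); print(s["clock"],s["position"],s["dq"].round(3),s["width"],s["force"])
d=get_image("wrist"); cv2.imwrite("pics/w4.png",d["frame"][:,:,::-1])
E
```

```text
2.2667 [0.50132134 0.21143535 0.14879556] [ 0.005 -0.002  0.004  0.001  0.001 -0.004  0.003] 0.5948474401255179 [ 0.21571036  0.02910435 -0.82033368]
```

View pics/w4.png

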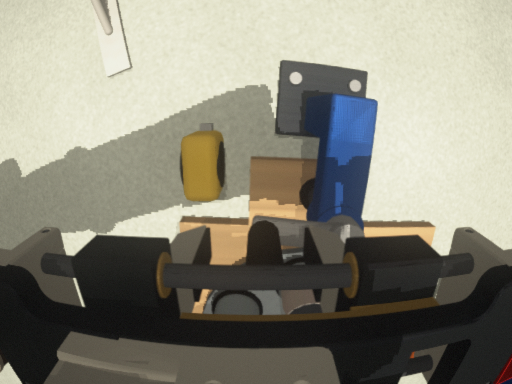

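The wrist view shows the knob at (263,245) between the fingers, whose edges are at about 210 and 308. It is nearly centred, so I close.

Emit:
{"fn": "arm_command", "kwargs": {
  "deltas": [
    {"xyz": [0,0.15,0],"turn": 0,"jaw": 255},
    {"xyz": [0,0.15,0],"turn": 0,"jaw": 255},
    {"xyz": [0,0.15,0],"turn": 0,"jaw": 255},
    {"xyz": [0,0.15,0],"turn": 0,"jaw": 255},
    {"xyz": [0,0.15,0],"turn": 0,"jaw": 255}
  ],
  "force": 20
}}

```text
clock: 2.73
position: [0.505, 0.2109, 0.1492]
ee_rot: [2.293, 2.146, 0.005]
force: [5.2, 0.6, -5.8]
width: 0.21
```

Emit:
{"fn": "arm_command", "kwargs": {
  "deltas": [
    {"xyz": [0,0,0],"turn": 0,"jaw": 255},
    {"xyz": [0,0,0],"turn": 0,"jaw": 255},
    {"xyz": [0,0,0],"turn": 0,"jaw": 255},
    {"xyz": [0,0,0],"turn": 0,"jaw": 255}
  ]
}}

```text
clock: 3.07
position: [0.5051, 0.2109, 0.1492]
ee_rot: [2.293, 2.146, 0.005]
force: [2.0, 1.3, -1.3]
width: 0.213
```

```bash
python3 - <<'E'
from h import *; from cell import observe,get_image
s=observe(); print(s["clock"],s["position"],s["dq"].round(3),s["width"]*92,s["force"])
d=get_image("wrist"); cv2.imwrite("pics/w5.png",d["frame"][:,:,::-1])
E
```

```text
3.0667 [0.50511697 0.21086974 0.14917876] [-0.     0.001  0.    -0.     0.001 -0.001  0.   ] 19.597805626854942 [ 1.97409984  1.29043519 -1.27690546]
```

View pics/w5.png

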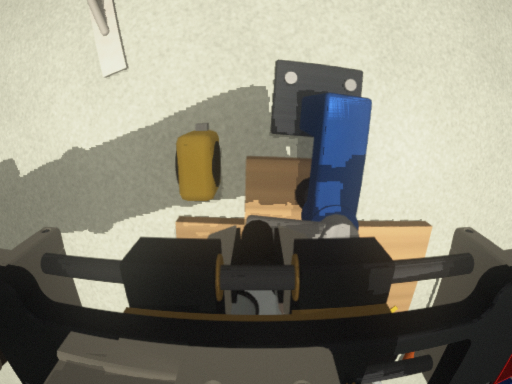

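The knob is gripped at 19.6 mm. I'll crank clockwise about centre (0.5593, 0.2013), starting with a short step to check forces.

```bash
cat >> h.py <<'E'
def circ(C,angs,z=.149,r=.055):
    from cell import observe
    s=observe(); p=s["position"]
    print("t",s["clock"],"pos",p.round(4),"F",s["force"].round(1),"ang",np.degrees(np.arctan2(p[1]-C[1],p[0]-C[0])).round(1),"r",np.hypot(p[0]-C[0],p[1]-C[1]).round(4),"w",round(s["width"],3),"q7",s["joints"][6].round(2))
    for a in angs:
        print(a,tool(s,[C[0]+r*np.cos(np.radians(a)),C[1]+r*np.sin(np.radians(a)),z],-4)[:2])
E
python3 -c "
from h import *
circ((.5593,.2013),[160,150,140,130,120])"
```

```text
t 3.1167 pos [0.5051 0.2109 0.1492] F [ 0.9  0.4 -2.4] ang 170.0 r 0.0551 w 0.216 q7 -0.34
160 (array([0.94, 0.19, 0.02]), np.float64(0.2))
150 (array([1.83, 0.54, 0.02]), np.float64(0.2))
140 (array([2.65, 1.04, 0.02]), np.float64(0.2))
130 (array([3.38, 1.67, 0.03]), np.float64(0.2))
120 (array([3.98, 2.41, 0.03]), np.float64(0.2))
```

Emit:
{"fn": "arm_command", "kwargs": {
  "deltas": [
    {"xyz": [0.94,0.19,0],"turn": 0,"jaw": 255},
    {"xyz": [1.83,0.54,0],"turn": 0,"jaw": 255},
    {"xyz": [2.65,1.04,0],"turn": 0,"jaw": 255},
    {"xyz": [3.38,1.67,0],"turn": 0,"jaw": 255},
    {"xyz": [3.98,2.41,0],"turn": 0,"jaw": 255}
  ],
  "force": 25
}}

```text
clock: 3.53
position: [0.5326, 0.2495, 0.1491]
ee_rot: [2.292, 2.146, 0.004]
force: [2.2, -6.8, 0.5]
width: 0.209
```

```bash
python3 -c "
from h import *
circ((.5593,.2013),[110,97,84,71,58])"
```

```text
t 3.5333 pos [0.5326 0.2495 0.1491] F [ 2.2 -6.8  0.5] ang 119.0 r 0.0551 w 0.209 q7 -0.37
110 (array([0.4 , 0.76, 0.02]), np.float64(0.2))
97 (array([0.77, 1.95, 0.02]), np.float64(0.2))
84 (array([0.86, 3.19, 0.02]), np.float64(0.2))
71 (array([0.67, 4.42, 0.03]), np.float64(0.2))
58 (array([0.21, 5.58, 0.03]), np.float64(0.2))
```

Emit:
{"fn": "arm_command", "kwargs": {
  "deltas": [
    {"xyz": [0.4,0.76,0],"turn": 0,"jaw": 255},
    {"xyz": [0.77,1.95,0],"turn": 0,"jaw": 255},
    {"xyz": [0.86,3.19,0],"turn": 0,"jaw": 255},
    {"xyz": [0.67,4.42,0],"turn": 0,"jaw": 255},
    {"xyz": [0.21,5.58,0],"turn": 0,"jaw": 255}
  ]
}}

```text
clock: 3.95
position: [0.5885, 0.248, 0.1491]
ee_rot: [2.292, 2.147, 0.0]
force: [-6.1, -6.7, 6.6]
width: 0.215
```

```bash
python3 -c "
from h import *
circ((.5593,.2013),[46,33,20,7,-6])"
```

```text
t 3.95 pos [0.5885 0.248  0.1491] F [-6.1 -6.7  6.6] ang 58.0 r 0.0551 w 0.215 q7 -0.31
46 (array([-0.66,  0.94,  0.01]), np.float64(0.3))
33 (array([-1.56,  1.8 ,  0.01]), np.float64(0.3))
20 (array([-2.64,  2.42,  0.02]), np.float64(0.3))
7 (array([-3.83,  2.79,  0.02]), np.float64(0.3))
-6 (array([-5.07,  2.88,  0.02]), np.float64(0.3))
```

Emit:
{"fn": "arm_command", "kwargs": {
  "deltas": [
    {"xyz": [-0.7,0.92,0],"turn": 0,"jaw": 255},
    {"xyz": [-1.61,1.77,0],"turn": 0,"jaw": 255},
    {"xyz": [-2.7,2.38,0],"turn": 0,"jaw": 255},
    {"xyz": [-3.88,2.75,0],"turn": 0,"jaw": 255},
    {"xyz": [-5.12,2.84,0],"turn": 0,"jaw": 255}
  ]
}}

```text
clock: 4.37
position: [0.6142, 0.196, 0.1492]
ee_rot: [-2.291, -2.149, -0.002]
force: [-3.3, 2.4, 3.6]
width: 0.21
```

```bash
python3 -c "
from h import *
circ((.5590,.2006),[-18,-31,-44,-57,-70])"
```

```text
t 4.3667 pos [0.6142 0.196  0.1492] F [-3.3  2.4  3.6] ang -4.8 r 0.0553 w 0.21 q7 -0.22
-18 (array([-1.26, -0.2 ,  0.02]), np.float64(0.3))
-31 (array([-2.42, -0.65,  0.01]), np.float64(0.3))
-44 (array([-3.45, -1.34,  0.01]), np.float64(0.3))
-57 (array([-4.31, -2.25,  0.01]), np.float64(0.3))
-70 (array([-4.93, -3.33,  0.01]), np.float64(0.3))
```

Emit:
{"fn": "arm_command", "kwargs": {
  "deltas": [
    {"xyz": [-1.26,-0.2,0],"turn": 0,"jaw": 255},
    {"xyz": [-2.42,-0.65,0],"turn": 0,"jaw": 255},
    {"xyz": [-3.45,-1.34,0],"turn": 0,"jaw": 255},
    {"xyz": [-4.31,-2.25,0],"turn": 0,"jaw": 255},
    {"xyz": [-4.93,-3.33,0],"turn": 0,"jaw": 255}
  ]
}}

```text
clock: 4.78
position: [0.5771, 0.1488, 0.1491]
ee_rot: [-2.291, -2.149, -0.003]
force: [-0.3, 5.9, 1.1]
width: 0.213
```

```bash
python3 -c "
from h import *
circ((.5590,.2006),[-82,-95,-108,-121,-134])"
```

```text
t 4.7833 pos [0.5771 0.1488 0.1491] F [-0.3  5.9  1.1] ang -70.8 r 0.0549 w 0.213 q7 -0.17
-82 (array([-0.33, -1.02,  0.01]), np.float64(0.3))
-95 (array([-0.44, -2.26,  0.01]), np.float64(0.3))
-108 (array([-0.27, -3.5 ,  0.01]), np.float64(0.3))
-121 (array([ 0.17, -4.66,  0.01]), np.float64(0.3))
-134 (array([ 0.86, -5.69,  0.01]), np.float64(0.3))
```

Emit:
{"fn": "arm_command", "kwargs": {
  "deltas": [
    {"xyz": [-0.31,-1.02,0],"turn": 0,"jaw": 255},
    {"xyz": [-0.42,-2.26,0],"turn": 0,"jaw": 255},
    {"xyz": [-0.25,-3.5,0],"turn": 0,"jaw": 255},
    {"xyz": [0.18,-4.66,0],"turn": 0,"jaw": 255},
    {"xyz": [0.86,-5.69,0],"turn": 0,"jaw": 255}
  ]
}}

```text
clock: 5.2
position: [0.5209, 0.1613, 0.1492]
ee_rot: [2.291, 2.149, 0.008]
force: [7.7, 5.4, -7.4]
width: 0.214
```

```bash
python3 -c "
from h import *
circ((.5590,.2006),[-146,-159,-172,-185,-198])"
```

```text
t 5.2 pos [0.5209 0.1613 0.1492] F [ 7.7  5.4 -7.4] ang -134.2 r 0.0548 w 0.214 q7 -0.24
-146 (array([ 0.8 , -0.8 ,  0.02]), np.float64(0.3))
-159 (array([ 1.87, -1.44,  0.02]), np.float64(0.3))
-172 (array([ 3.05, -1.83,  0.03]), np.float64(0.3))
-185 (array([ 4.29, -1.94,  0.03]), np.float64(0.3))
-198 (array([ 5.53, -1.77,  0.04]), np.float64(0.3))
```

Emit:
{"fn": "arm_command", "kwargs": {
  "deltas": [
    {"xyz": [0.8,-0.78,0],"turn": 0,"jaw": 255},
    {"xyz": [1.87,-1.4,0],"turn": 0,"jaw": 255},
    {"xyz": [3.05,-1.78,0],"turn": 0,"jaw": 255},
    {"xyz": [4.29,-1.9,0],"turn": 0,"jaw": 255},
    {"xyz": [5.5,-1.73,0],"turn": 0,"jaw": 255}
  ]
}}

```text
clock: 5.62
position: [0.5066, 0.2175, 0.1492]
ee_rot: [2.291, 2.149, 0.007]
force: [4.2, -2.7, -4.6]
width: 0.209
```

```bash
python3 -c "
from h import *
circ((.5590,.2006),[-207,-216,-225,-233,-240])"
```

```text
t 5.6167 pos [0.5066 0.2175 0.1492] F [ 4.2 -2.7 -4.6] ang 162.1 r 0.055 w 0.209 q7 -0.35
-207 (array([0.83, 0.29, 0.02]), np.float64(0.3))
-216 (array([1.59, 0.69, 0.03]), np.float64(0.3))
-225 (array([2.28, 1.21, 0.03]), np.float64(0.3))
-233 (array([2.82, 1.75, 0.03]), np.float64(0.3))
-240 (array([3.23, 2.29, 0.04]), np.float64(0.3))
```

Emit:
{"fn": "arm_command", "kwargs": {
  "deltas": [
    {"xyz": [0.83,0.29,0],"turn": 0,"jaw": 255},
    {"xyz": [1.59,0.69,0],"turn": 0,"jaw": 255},
    {"xyz": [2.28,1.21,0],"turn": 0,"jaw": 255},
    {"xyz": [2.82,1.75,0],"turn": 0,"jaw": 255},
    {"xyz": [3.23,2.29,0],"turn": 0,"jaw": 255}
  ]
}}

```text
clock: 6.03
position: [0.5318, 0.2488, 0.1492]
ee_rot: [-2.291, -2.149, -0.005]
force: [-1.1, -2.6, 0.0]
width: 0.21
```

Emit:
{"fn": "arm_command", "kwargs": {
  "deltas": [
    {"xyz": [0,0,0],"turn": 0,"jaw": 255},
    {"xyz": [0,0,0],"turn": 0,"jaw": 255}
  ]
}}

```text
clock: 6.2
position: [0.5325, 0.2492, 0.1492]
ee_rot: [-2.291, -2.149, -0.007]
force: [1.0, 0.7, -1.1]
width: 0.21
```

```bash
python3 -c "
from h import *
circ((.5590,.2006),[-240])
from cell import get_image
d=get_image('side');np.savez('pics/s6.npz',**d)
cv2.imwrite('pics/s6.png',cv2.resize(d['frame'][130:245,185:320,::-1],None,fx=5,fy=5))
d=get_image('wrist'); cv2.imwrite('pics/w6.png',d['frame'][:,:,::-1])
"
```

```text
t 6.2 pos [0.5325 0.2492 0.1492] F [ 1.   0.7 -1.1] ang 118.6 r 0.0553 w 0.21 q7 -0.37
-240 (array([-0.1 , -0.1 ,  0.02]), np.float64(0.3))
```

View pics/w6.png

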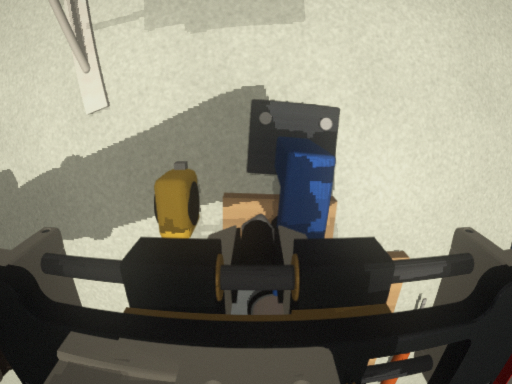

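View pics/s6.png

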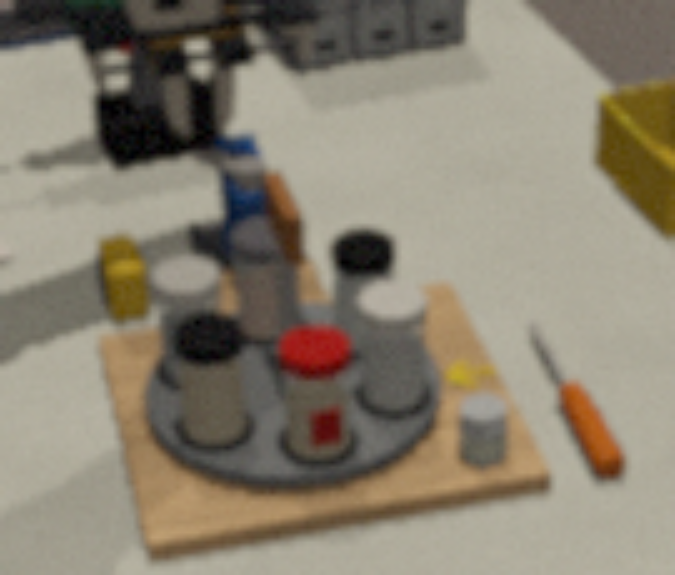

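The wrist view shows the knob still pinched, and the side view shows the board, tin, tape and screwdriver unmoved. The crank is at about 10.4 rad. I'll release and rise.

Emit:
{"fn": "arm_command", "kwargs": {
  "deltas": [
    {"xyz": [0,0,0],"turn": 0,"jaw": 120},
    {"xyz": [0,0,0],"turn": 0,"jaw": 110},
    {"xyz": [0,0,0],"turn": 0,"jaw": 110},
    {"xyz": [0,0,-3],"turn": 0,"jaw": 110},
    {"xyz": [0,0,-6.5],"turn": 0,"jaw": 110}
  ]
}}

```text
clock: 6.72
position: [0.5299, 0.2479, 0.2128]
ee_rot: [-2.29, -2.148, 0.002]
force: [0.7, 0.3, 0.1]
width: 0.523
```

Emit:
{"fn": "arm_command", "kwargs": {
  "deltas": [
    {"xyz": [0,0,-3],"turn": 0,"jaw": 100},
    {"xyz": [-3.5,0,-5.5],"turn": 0,"jaw": 100},
    {"xyz": [-7,0.4,-6.5],"turn": 0,"jaw": 100},
    {"xyz": [-11,0.7,-6.5],"turn": 0,"jaw": 100},
    {"xyz": [-14,1,-6.5],"turn": 0,"jaw": 100}
  ]
}}

```text
clock: 7.13
position: [0.5312, 0.1045, 0.2792]
ee_rot: [-2.293, -2.147, -0.001]
force: [-0.7, -0.9, -0.4]
width: 0.607
```

Emit:
{"fn": "arm_command", "kwargs": {
  "deltas": [
    {"xyz": [0,0,0],"turn": 0,"jaw": 100},
    {"xyz": [0,0,0],"turn": 0,"jaw": 100},
    {"xyz": [0,0,0],"turn": 0,"jaw": 100}
  ]
}}

```text
clock: 7.38
position: [0.5311, 0.1051, 0.2793]
ee_rot: [-2.292, -2.147, -0.002]
force: [0.3, 0.1, -0.6]
width: 0.61
```

```bash
python3 -c "
from h import *
from cell import get_image,observe
s=observe();print(s['clock'],s['position'],s['width'],s['dq'].round(3),s['joints'])
d=get_image('wrist');np.savez('pics/w7.npz',**d); cv2.imwrite('pics/w7.png',d['frame'][:,:,::-1])
d=get_image('top');np.savez('pics/t7.npz',**d)
cv2.imwrite('pics/t7.png',cv2.resize(d['frame'][150:275,145:305,::-1],None,fx=4.8,fy=4.8))
"
```

```text
7.3833 [0.53106862 0.10513193 0.2793364 ] 0.6100116037502789 [-0.022  0.013 -0.021 -0.005 -0.004  0.002 -0.002] [-0.69687278  0.26648087  0.51928746  1.73125088 -0.14338778  1.18077543
 -0.203729  ]
```

View pics/w7.png

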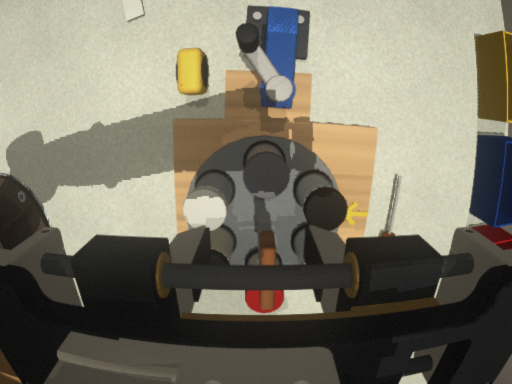

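View pics/t7.png

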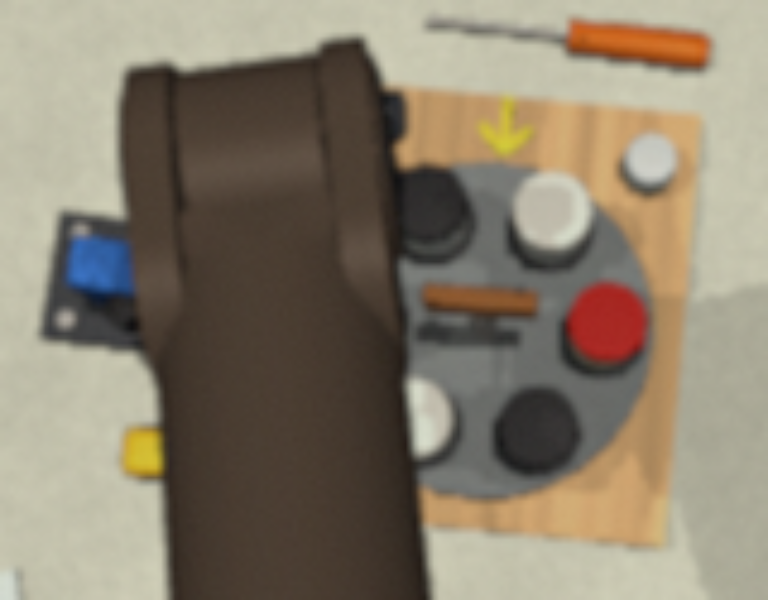

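The wrist view shows the handle's near end at about (266,236), the crank knob at (248,37) and the hub at (278,88). The top view shows the carousel and board unmoved. I'll locate the handle with both cameras.

```bash
python3 -c "
from h import *
d=dict(np.load('pics/w7.npz'))
H=hsv(d);m=((H[...,0]<15)|(H[...,0]>172))&(H[...,1]>110)&(H[...,2]>30)
for c,a,mm in blobs(m,(240,220,300,320),15):
    y,x=np.where(mm);print(c,a,x.min(),x.max(),y.min(),y.max(),fonz(d,*c,.207),np.median(d['depth'][mm]))
    for r in range(y.min(),y.max(),4): print(r,x[y==r].min(),x[y==r].max(),d['depth'][r,x[y==r]].round(3)[::3],fonz(d,x[y==r].mean(),r,.207)[:2])
k=fonz(d,248,33,.183);h=fonz(d,278.5,88,.137);print('knob',k,'hub',h,np.hypot(*(k-h)[:2]),np.degrees(np.arctan2(*(k-h)[1::-1])))
for n,p in [('grey',(266,175)),('wht',(206,211)),('blk',(325,208))]: print(n,fonz(d,*p,.127))
a=cv2.resize(d['frame'][130:320,170:370,::-1],None,fx=4,fy=3);cv2.imwrite('pics/w7z.png',a)
"
```

```text
(np.float64(267.28), np.float64(249.02)) 491 260 275 231 265 [0.53683848 0.06225227 0.207     ] 0.25918725
231 262 271 [0.291 0.291 0.292] [0.53729172 0.07944958]
235 261 272 [0.282 0.282 0.281 0.282] [0.53686199 0.07574032]
239 261 273 [0.276 0.274 0.274 0.274 0.275] [0.53709088 0.07193921]
243 261 273 [0.268 0.266 0.265 0.266 0.267] [0.53689465 0.06811793]
247 261 274 [0.258 0.257 0.257 0.257 0.258] [0.53712797 0.06421522]
251 260 275 [0.258 0.256 0.257 0.255 0.256 0.258] [0.53693112 0.06028822]
255 260 275 [0.259 0.258 0.257 0.257 0.257 0.259] [0.53673255 0.05630471]
259 260 275 [0.258 0.258 0.259 0.259 0.258 0.26 ] [0.53653217 0.05226198]
263 260 275 [0.261 0.26  0.258 0.26  0.26  0.263] [0.53632984 0.04815721]
(np.float64(263.93), np.float64(299.75)) 763 245 283 290 312 [0.53096994 0.00721824 0.207     ] 0.36223015
290 246 282 [0.368 0.361 0.362 0.362 0.362 0.27  0.268 0.268 0.267 0.269 0.361 0.362
 0.368] [0.53164966 0.01882166]
294 245 283 [0.364 0.364 0.363 0.363 0.363 0.271 0.27  0.27  0.268 0.27  0.361 0.363
 0.362] [0.53140104 0.014127  ]
298 245 283 [0.365 0.365 0.365 0.365 0.365 0.273 0.27  0.272 0.271 0.27  0.366 0.365
 0.366] [0.53114828 0.00933884]
302 246 282 [0.367 0.366 0.366 0.366 0.367 0.272 0.272 0.273 0.272 0.274 0.366 0.366
 0.367] [0.53089116 0.00445259]
306 248 279 [0.521 0.368 0.368 0.369 0.274 0.273 0.274 0.275 0.274 0.368 0.368] [ 5.30148655e-01 -5.01862849e-04]
310 254 274 [0.37  0.37  0.37  0.369 0.37  0.37  0.37 ] [ 0.53036293 -0.00563399]
knob [0.5322464  0.24639477 0.183     ] hub [0.55814566 0.19938708 0.137     ] 0.053670240110814144 118.85291906272165
grey [0.54061627 0.10882045 0.127     ]
wht [0.47134999 0.07204371 0.127     ]
blk [0.60495145 0.06683638 0.127     ]
```

View pics/w7z.png

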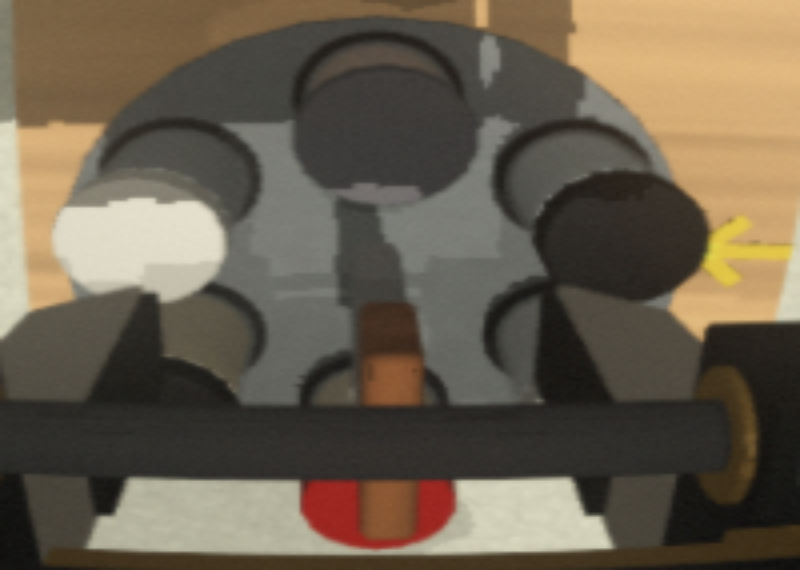

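The handle centre is about (0.5355, 0.030), with its axis at 86°. The crank bearing re-reads 118.9°, which agrees. I'll move above the handle and descend.

```bash
python3 -c "
from h import *
from cell import observe
s=observe()
for z in (.279,.24,.169):print(tool(s,[.5355,.030,z],-4))
"
```

```text
(array([-7.58,  0.93, -0.02]), np.float64(0.4), np.float64(-3.6))
(array([-7.59,  0.94,  3.88]), np.float64(0.4), np.float64(-3.6))
(array([-7.59,  0.94, 10.98]), np.float64(0.4), np.float64(-3.6))
```

Emit:
{"fn": "arm_command", "kwargs": {
  "deltas": [
    {"xyz": [-3,0.4,0],"turn": 0.4,"jaw": 100},
    {"xyz": [-6,0.8,0.5],"turn": 0.4,"jaw": 100},
    {"xyz": [-7.6,0.94,2.5],"turn": 0.4,"jaw": 100},
    {"xyz": [-7.6,0.94,4],"turn": 0.4,"jaw": 100},
    {"xyz": [-7.6,0.94,4],"turn": 0.4,"jaw": 100}
  ]
}}

```text
clock: 7.9
position: [0.534, 0.0302, 0.2361]
ee_rot: [-2.295, -2.14, 0.005]
force: [-0.7, 0.1, 0.9]
width: 0.605
```

```bash
python3 -c "
from h import *
from cell import get_image,observe
s=observe();print(s['clock'],s['position'],s['width'],s['dq'].round(3));print(tool(s,[.5355,.030,.169],-4))
d=get_image('wrist');np.savez('pics/w8.npz',**d); cv2.imwrite('pics/w8.png',d['frame'][:,:,::-1])
"
```

```text
7.9 [0.53397688 0.03019681 0.23611703] 0.6054424872702603 [-0.026 -0.02  -0.018 -0.057  0.011  0.065 -0.026]
(array([-0.01,  0.19,  6.71]), np.float64(-0.0), np.float64(-4.0))
```

View pics/w8.png

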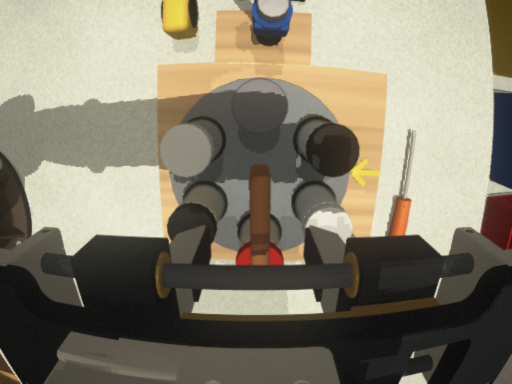

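The wrist view shows the handle at column 260, centred between the fingers (about 200–320). I'll descend and close.

Emit:
{"fn": "arm_command", "kwargs": {
  "deltas": [
    {"xyz": [0,0.1,2],"turn": 0,"jaw": 100},
    {"xyz": [0,0.1,4.5],"turn": 0,"jaw": 100},
    {"xyz": [0,0.1,6.2],"turn": 0,"jaw": 100},
    {"xyz": [0,0.1,6.7],"turn": 0,"jaw": 100},
    {"xyz": [0,0.1,6.7],"turn": 0,"jaw": 140}
  ]
}}

```text
clock: 8.37
position: [0.5351, 0.0325, 0.1701]
ee_rot: [-2.291, -2.144, 0.006]
force: [-0.6, 0.3, -0.3]
width: 0.577
```

Emit:
{"fn": "arm_command", "kwargs": {
  "deltas": [
    {"xyz": [0,0,0],"turn": 0,"jaw": 200},
    {"xyz": [0,0,0],"turn": 0,"jaw": 255},
    {"xyz": [0,0,0],"turn": 0,"jaw": 255},
    {"xyz": [0,0,0],"turn": 0,"jaw": 255},
    {"xyz": [0,0,0],"turn": 0,"jaw": 255}
  ],
  "force": 25
}}

```text
clock: 8.78
position: [0.5355, 0.0326, 0.1707]
ee_rot: [-2.291, -2.144, 0.004]
force: [-0.5, -0.5, -0.5]
width: 0.222
```

```bash
python3 -c "
from h import *
from cell import get_image,observe
s=observe();print(s['clock'],s['position'],s['width']*92,s['force'],s['ft_torque'],s['joints']);print(tool(s,[.5355,.030,.169],-4))
d=get_image('wrist');np.savez('pics/w9.npz',**d); cv2.imwrite('pics/w9.png',d['frame'][:,:,::-1])
"
```

```text
8.7833 [0.53546514 0.03258386 0.17071257] 20.432396139317333 [-0.4742597  -0.48302344 -0.50638643] [-0.13908543  0.14620349  0.03375917] [-0.54670488  0.37287233  0.51624923  1.88883492 -0.22568371  0.94149554
  0.00821514]
(array([-0.26,  0.02,  0.17]), np.float64(0.2), np.float64(-3.8))
```

View pics/w9.png

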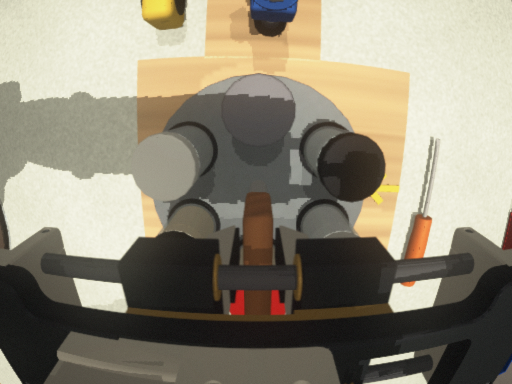

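Emit:
{"fn": "arm_command", "kwargs": {
  "deltas": [
    {"xyz": [-0.2,0,0],"turn": 0,"jaw": 255},
    {"xyz": [-0.2,0,0],"turn": 0,"jaw": 255},
    {"xyz": [-0.2,0,0],"turn": 0,"jaw": 255},
    {"xyz": [-0.2,0,0],"turn": 0,"jaw": 255}
  ],
  "force": 25
}}

```text
clock: 9.17
position: [0.5357, 0.0323, 0.1706]
ee_rot: [-2.289, -2.145, 0.001]
force: [2.5, 6.8, -3.1]
width: 0.148
```

Emit:
{"fn": "arm_command", "kwargs": {
  "deltas": [
    {"xyz": [0,0,0],"turn": -3,"jaw": 255},
    {"xyz": [0,0,0],"turn": -7,"jaw": 255},
    {"xyz": [0,0,0],"turn": -12,"jaw": 255},
    {"xyz": [0,0,0],"turn": -17,"jaw": 255},
    {"xyz": [0,0,0],"turn": -22,"jaw": 255}
  ]
}}

```text
clock: 9.58
position: [0.534, 0.0322, 0.1706]
ee_rot: [-1.831, -2.544, 0.002]
force: [-10.0, -0.4, 7.1]
width: 0.155
```

```bash
python3 -c "
from h import *
from cell import get_image,observe
s=observe();print(s['clock'],s['position'],s['width']*92,s['force'],s['ft_torque'],s['joints']);print(tool(s,[.5355,.030,.169],84.5))
"
```

```text
9.5833 [0.53398809 0.03220869 0.1705524 ] 14.245300678187863 [-10.02231746  -0.44685687   7.14218166] [-0.16820686  1.3650915  -0.0626539 ] [-0.47496307  0.36163363  0.4199306   1.88512169 -0.18412135  0.93867723
  0.35405027]
(array([-0.26,  0.07,  0.15]), np.float64(-66.0), np.float64(18.5))
```

Emit:
{"fn": "arm_command", "kwargs": {
  "deltas": [
    {"xyz": [0,0,0],"turn": -5,"jaw": 255},
    {"xyz": [-0.05,0,0],"turn": -11,"jaw": 255},
    {"xyz": [-0.1,0,0],"turn": -17,"jaw": 255},
    {"xyz": [-0.1,0,0],"turn": -23,"jaw": 255},
    {"xyz": [-0.1,0,0],"turn": -29,"jaw": 255}
  ]
}}

```text
clock: 10.0
position: [0.532, 0.031, 0.1705]
ee_rot: [-1.128, -2.92, 0.002]
force: [-10.8, -0.9, 8.6]
width: 0.155
```

```bash
python3 -c "
from h import *
from cell import get_image,observe
s=observe();print(s['clock'],s['position'],s['width']*92,s['force'],s['ft_torque'],s['joints']);print(tool(s,[.5335,.0305,.1705],84.5))
d=get_image('side');cv2.imwrite('pics/s10.png',cv2.resize(d['frame'][130:245,185:320,::-1],None,fx=5,fy=5))
"
```

```text
10.0 [0.53200777 0.03098188 0.17051336] 14.294279437083109 [-10.82314948  -0.85310887   8.6462456 ] [-0.13938582  1.82058532 -0.11998572] [-0.38336785  0.35240172  0.29961313  1.87919463 -0.13177593  0.93938879
  0.81172259]
(array([-0.14,  0.06, -0.  ]), np.float64(-36.7), np.float64(47.8))
```

View pics/s10.png

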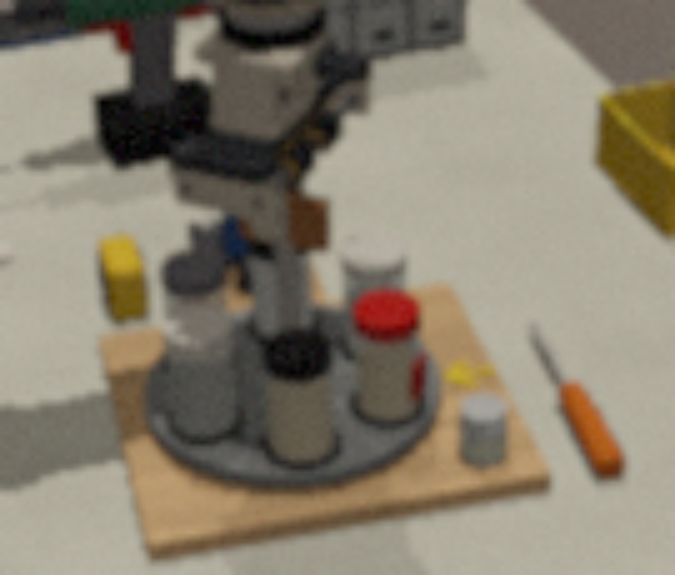

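Red is coming towards the arrow, and nothing else has moved. The drift fits an axis at (0.5354, 0.0273) with a 5 mm grip offset along the bar, so I'll follow that arc.

```bash
python3 -c "
from h import *
from cell import observe
s=observe();A=np.array([.5352,.0273])
for f in (143,150,157,164,170,174.5):
    a=np.radians(f);print(f,tool(s,[*(A+.005*np.array([np.cos(a),np.sin(a)])),.1705],f-90))
"
```

```text
143 (array([ 0.02, -0.09,  0.  ]), np.float64(-4.8), np.float64(48.2))
150 (array([ 0.01, -0.15,  0.  ]), np.float64(-11.8), np.float64(48.2))
157 (array([-0.  , -0.21,  0.  ]), np.float64(-18.8), np.float64(48.2))
164 (array([-0.03, -0.27,  0.  ]), np.float64(-25.8), np.float64(48.2))
170 (array([-0.05, -0.31,  0.  ]), np.float64(-31.8), np.float64(48.2))
174.5 (array([-0.07, -0.34,  0.  ]), np.float64(-36.3), np.float64(48.2))
```

Emit:
{"fn": "arm_command", "kwargs": {
  "deltas": [
    {"xyz": [0.02,-0.09,0],"turn": -5,"jaw": 255},
    {"xyz": [0.01,-0.15,0],"turn": -12,"jaw": 255},
    {"xyz": [0,-0.21,0],"turn": -18,"jaw": 255},
    {"xyz": [-0.02,-0.26,0],"turn": -24,"jaw": 255},
    {"xyz": [-0.04,-0.3,0],"turn": -29,"jaw": 255}
  ]
}}

```text
clock: 10.47
position: [0.5309, 0.0289, 0.1706]
ee_rot: [-0.339, -3.113, -0.004]
force: [2.8, 3.0, -4.2]
width: 0.15
```

```bash
python3 -c "
from h import *
from cell import observe,get_image
s=observe();A=np.array([.5352,.0273]);print(s['clock'],s['position'],s['force'],s['width']*92)
for f in (170,174.5):
    a=np.radians(f);print(f,tool(s,[*(A+.005*np.array([np.cos(a),np.sin(a)])),.1705],f-90))
"
```

```text
10.4667 [0.53090504 0.02891788 0.17055251] [ 2.77101983  2.97932725 -4.24436858] 13.822493948286608
170 (array([ 0.05, -0.09,  0.01]), np.float64(-2.4), np.float64(77.6))
174.5 (array([ 0.04, -0.13,  0.01]), np.float64(-6.9), np.float64(77.6))
```

Emit:
{"fn": "arm_command", "kwargs": {
  "deltas": [
    {"xyz": [0.02,-0.05,0],"turn": -3,"jaw": 255},
    {"xyz": [0.03,-0.08,0],"turn": -6,"jaw": 255},
    {"xyz": [0.03,-0.1,0],"turn": -7,"jaw": 255},
    {"xyz": [0.03,-0.1,0],"turn": -7,"jaw": 255}
  ]
}}

```text
clock: 10.8
position: [0.5308, 0.0284, 0.1705]
ee_rot: [-0.147, -3.129, -0.006]
force: [3.4, 4.2, -4.1]
width: 0.152
```

```bash
python3 -c "
from h import *
from cell import observe,get_image
s=observe();print(s['clock'],s['position'],s['force'],s['width']*92,tool(s,s['position'],84.5))
d=get_image('top');np.savez('pics/t11.npz',**d);cv2.imwrite('pics/t11.png',cv2.resize(d['frame'][150:275,145:305,::-1],None,fx=4.8,fy=4.8))
H=hsv(d);h,s_=H[...,0],H[...,1]
for c,a,m in blobs(((h<8)|(h>172))&(s_>170),(200,165,300,270)): print(c,a,onz(d,*c,.127))
for c,a,m in blobs((h>22)&(h<34)&(s_>140),(235,165,265,190),4): print('y',c,a,onz(d,*c,.018))
w=get_image('wrist');np.savez('pics/w11.npz',**w);cv2.imwrite('pics/w11.png',w['frame'][:,:,::-1])
d=get_image('side');np.savez('pics/s11.npz',**d);cv2.imwrite('pics/s11.png',cv2.resize(d['frame'][130:245,185:320,::-1],None,fx=5,fy=5))
"
```

```text
10.8 [0.53081244 0.02835795 0.17054662] [ 3.44917359  4.23924123 -4.0545843 ] 13.941396931634566 (array([0., 0., 0.]), np.float64(0.1), np.float64(84.6))
y (np.float64(250.5), np.float64(171.5)) 4 [0.69128207 0.01145264 0.018     ]
```

View pics/t11.png

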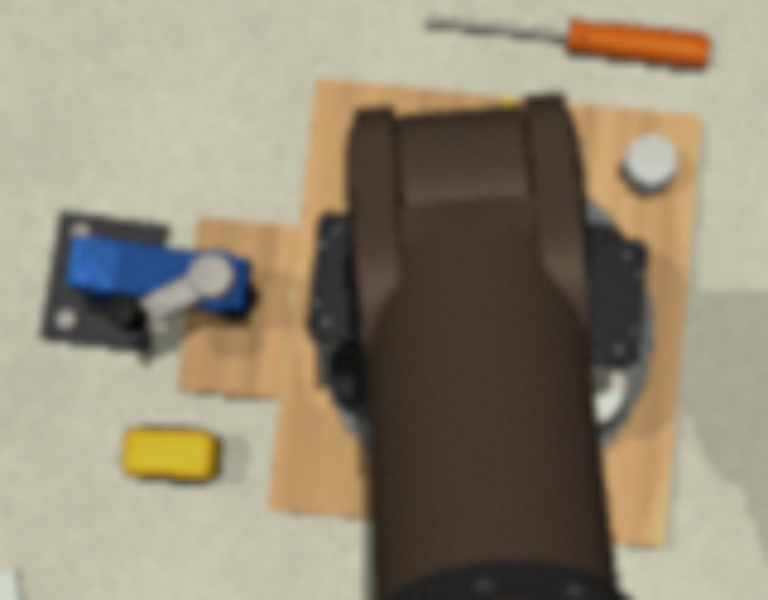

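View pics/w11.png

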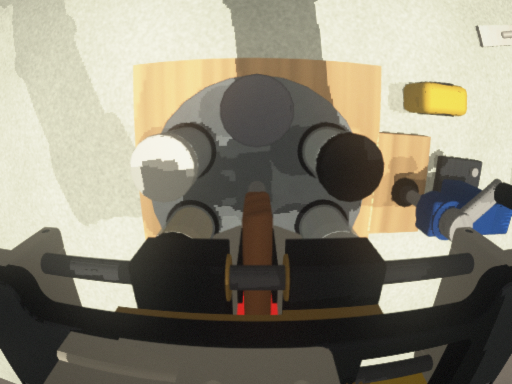

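View pics/s11.png

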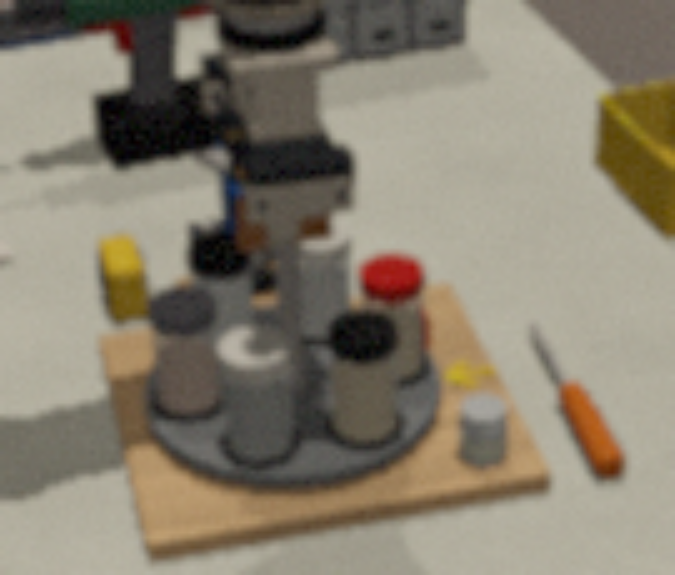

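All views show the red lid beside the arrow, grey lid opposite at wrist pixel (257,108), crank at the clamped angle, bystanders unmoved. I'll check the angle numerically from two cameras.

```bash
python3 -c "
from h import *
w=dict(np.load('pics/w11.npz'))
g=fonz(w,257,108,.127);a=fonz(w,134,66.5,.018);b=fonz(w,381,68,.018)
e=(b-a)[:2];print('grey',g,'corners',a,b,np.hypot(*e),'board x bearing',np.degrees(np.arctan2(e[1],e[0]))-90, np.degrees(np.arctan2(e[1],e[0]))+90)
L=fonz(w,168,168,.127);R=fonz(w,350,167,.127);u=(R-L)[:2];print('side lids',L,R,np.degrees(np.arctan2(u[1],u[0])))
A=np.array([.5354,.0273]);v=A-g[:2];print('r',np.hypot(*v),'red bearing',np.degrees(np.arctan2(v[1],v[0])))
for n in ('s11','side0'):
  d=dict(np.load(f'pics/{n}.npz'));H=hsv(d);h,s_=H[...,0],H[...,1]
  for c,ar,m in blobs(((h<8)|(h>172))&(s_>150),(200,160,300,240),15):
    y,x=np.where(m);print(n,c,ar,y.min(),y.max(),onz(d,*c,.127))
  for c,ar,m in blobs((h>20)&(h<34)&(s_>150),(268,195,300,215),4): print(n,'y',c,ar,onz(d,*c,.018))
"
```

```text
grey [0.45374487 0.03541989 0.127     ] corners [ 0.38997265 -0.09177443  0.018     ] [0.41658312 0.17466117 0.018     ] 0.2677611720970099 board x bearing -5.703548500577128 174.29645149942286
side lids [ 0.48823318 -0.03139591  0.127     ] [0.49976926 0.09776995 0.127     ] 84.8963303831614
r 0.08205785852285974 red bearing -5.678894583601939
s11 (np.float64(263.04), np.float64(185.36)) 80 182 190 [0.6137427  0.00585284 0.127     ]
s11 y (np.float64(277.26), np.float64(204.43)) 23 [0.67539863 0.01382598 0.018     ]
side0 (np.float64(247.39), np.float64(199.91)) 119 195 205 [ 0.52904029 -0.06271836  0.127     ]
side0 (np.float64(249.9), np.float64(214.84)) 31 212 218 [ 0.50914458 -0.14824523  0.127     ]
side0 y (np.float64(277.23), np.float64(204.5)) 26 [0.67510769 0.01343039 0.018     ]
```

The board front bearing is −5.7° and the red jar bearing is −5.1 to −5.7°. That is about 1 mm at the lid, so I'll hold still and check again.

Emit:
{"fn": "arm_command", "kwargs": {
  "deltas": [
    {"xyz": [0,0,0],"turn": 0,"jaw": 255},
    {"xyz": [0,0,0],"turn": 0,"jaw": 255},
    {"xyz": [0,0,0],"turn": 0,"jaw": 255},
    {"xyz": [0,0,0],"turn": 0,"jaw": 255},
    {"xyz": [0,0,0],"turn": 0,"jaw": 255}
  ],
  "force": 30
}}

```text
clock: 11.37
position: [0.5308, 0.0284, 0.1705]
ee_rot: [-0.151, -3.129, -0.005]
force: [3.5, 2.6, -3.1]
width: 0.15
```

Emit:
{"fn": "arm_command", "kwargs": {
  "deltas": [
    {"xyz": [0,0,0],"turn": 0,"jaw": 255},
    {"xyz": [0,0,0],"turn": 0,"jaw": 255},
    {"xyz": [0,0,0],"turn": 0,"jaw": 255},
    {"xyz": [0,0,0],"turn": 0,"jaw": 255},
    {"xyz": [0,0,0],"turn": 0,"jaw": 255}
  ]
}}

```text
clock: 11.78
position: [0.5308, 0.0284, 0.1705]
ee_rot: [-0.151, -3.129, -0.005]
force: [2.3, 2.3, -2.9]
width: 0.153
```

```bash
python3 -c "
from h import *
from cell import observe,get_image
s=observe();print(s['clock'],s['position'],s['force'],s['width']*92,tool(s,s['position'],84.5),s['dq'].round(4))
a=dict(np.load('pics/s11.npz'));b=get_image('side');print('side diff',np.abs(a['frame'].astype(int)-b['frame']).max(2)[150:240,200:320].mean())
w=get_image('wrist');cv2.imwrite('pics/w12.png',w['frame'][:,:,::-1])
c=dict(np.load('pics/top0.npz'));t=get_image('top');df=np.abs(c['frame'].astype(int)-t['frame']).max(2)>40
for n,(x0,y0,x1,y1) in dict(tin=(272,176,290,194),scr=(230,148,298,168),tape=(168,236,192,252),drill=(60,185,115,280),lampbox=(385,180,450,275),bracket=(70,265,155,295)).items(): print(n,df[y0:y1,x0:x1].sum())
"
```

```text
11.7833 [0.53082956 0.02842447 0.17053988] [ 2.34672329  2.32836887 -2.88370963] 14.066246581970589 (array([0., 0., 0.]), np.float64(-0.0), np.float64(84.5)) [ 0.0015 -0.0013 -0.0009  0.0014 -0.0006 -0.0003  0.0013]
side diff 3.6937962962962962
tin 0
scr 0
tape 0
drill 0
lampbox 0
bracket 0
```

View pics/w12.png

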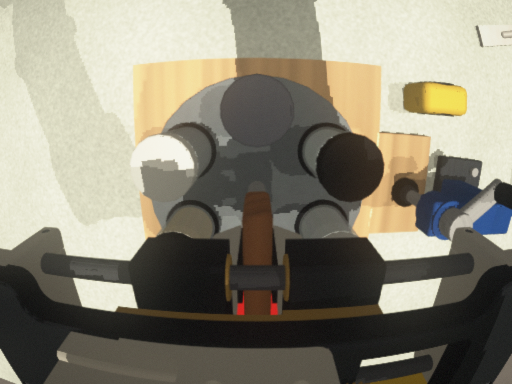

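The wrist view is unchanged: the handle is pinched at 14 mm, the grey lid is at (257,108) opposite the red one, and everything is still. I'm handing in.

```bash
python3 -c "
from cell import sign_off
print(sign_off())"
```

```text
the job is handed in; nothing more can be done
None
```

I clamped the board, turned the carousel until the red jar stood at the yellow arrow, and handed the job in at about 12 s with the gripper still pinching the handle. No verdict came back.

- **Clamp:** I carried the knob about 412° clockwise to a crank angle of about 10.4 rad. By the spring figures that is about 12–13 N on the board; the pad force itself was not measured. Released, the crank stayed at 118.9° seen by the wrist camera, against 118.6° from the arm.
- **Carousel:** I twisted the handle about 88° counter-clockwise. The red jar's bearing is −5.1 to −5.7° against −5.7° for the board's front, so the lid is about 1 mm from its spot by the wrist camera.
- **Hold:** The fingers grip at 30 N on 14 mm of wood, and the arm was still.
- **Bystanders and board:** The top view showed no changed pixels at any bystander. The board looked in place in the pictures.

**Disagreements:**
- The wrist and top cameras differed by 4–8 mm on the knob; the grip agreed with the wrist camera in x.
- The handle axis came out about 3 mm from my wrist-camera estimate, and forces reached about 11 N sideways while twisting until I corrected the arc.
- The side camera put the red lid about 13 mm off in y. It showed a similar 10 mm bias at the start, so I discounted it.

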